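Close the potter's wheel splash pan and snap its hook onto the U-bolt

TASK

Swing the near half of the wheel's splash pan shut against the fixed half, then lift its snap hook over the U-bolt and press it down, no harder than its spring needs, until the sprung gate flicks shut under the bar. Give the hook a light upward tug to prove that it has caught, then let go and leave it hooked on the shut pan. Leave the raw clay dishes and the potter's other things where they are.

Things in the scene. Friction and masses are not known exactly. Their poses are not given: they have to be found in the camera images.
- wheel: Table-top electric potter's wheel, fixed to the bench. Origin on the bench top under the spindle; x points to the blue motor, y to the pan's hinge, z up. Steel deck 350 mm square, top at z = 110 mm; on it a round sheet-metal splash pan, outer radius 135 mm, rim top at z = 182 mm, around a 200 mm wheel head. The pan is split along the y axis: the half at x > 0 is fixed, the half at x < 0 (the near half) swings. All z in this list are heights above the bench.
- pan (a joint): Near half of the pan: 0 = shut against the fixed half, grows (rad) as it swings open. Hinge axis vertical at wheel frame (0, 144 mm); the other end, with the lug, swings towards wheel -x. Light friction (0.15 N m) keeps it where it is left.
- lug_face (a point): Middle of the front web of the near half's sheet-steel lug, a flat upright plate 50 mm wide (along wheel y), 5 mm thick, from z = 123 to 178 mm; this point lies on the face that looks to wheel -x when shut, at z = 168 mm and wheel frame (-73, -160 mm). Push here towards wheel +x to shut the pan; about 5 N shows that it is home.
- eye_foot (a point): On the lug's foot plate (top at z = 158 mm), midway between the U-bolt's legs; wheel frame (-40, -160 mm) when shut. U-bolt: 7 mm round bar, upright, 24 mm clear between the legs, cross-bar along wheel y above this point. How far its nuts let it stand out is not measured: the bar's top is 38 to 52 mm above this point. It does not give; the thin lug bends if the hook's bow bears on the bar with over 14 N.
- swivel (a joint): Turn (rad) of the hook's clevis about a vertical axis at wheel frame (57, -160 mm): at 0 the hook points to wheel -x, across the pan's seam and over the U-bolt; grows as it swings outwards, towards wheel -y. Light friction holds it.
- hook (a joint): Lift (rad) of the hook about its level pin in the clevis, 208 mm above the bench on the swivel axis: 0 = shank level, grows as the nose rises (nearly free to 0.9), falls by its weight to its rest at -0.13. With its throat down on the U-bolt it reads -0.06 to 0.08 as the U-bolt is set, with its shut gate still resting on top of the bar about 0.28 more, caught and pulled up against the gate about 0.15 more.
- gate (a joint): Spring gate of the hook: 0 = shut, grows (rad, to 1.25) as the bar pushes it up into the throat; it flicks back to 0 under the bar after the bar has gone in about 21 mm, some 5 mm before the throat lands on the bar. The push at the hook's mouth grows from 2 N to about 5 N and falls off when the gate flicks.
- gate_arm: The gate itself: a 5 mm round steel tongue, 16 mm long, closing the mouth. Origin at its pivot, 83 mm along the hook and 30 mm below the shank's centre line; its x axis runs along the tongue to the nose.
- bow: The hook's bow: the round 10 mm bar that curves over the throat and down to the nose, part of the forged hook. Its frame is the hook's: origin at the pin, x along the hook to the nose, z up.
- hook_grip (a point): Middle of the hook's straight shank, 58 mm along the hook from its pin: forged steel bar 10 mm wide and 10 mm high, clear for the fingers from 20 to 74 mm from the pin; this point is at the centre of the bar. Its x axis runs along the hook to the nose.
- hook_mouth (a point): Middle of the mouth, on the gate, 93.5 mm along the hook and 30 mm below the shank's centre line. The mouth opens downwards, 17 mm long along the hook, between the back leg and the nose; the nose's end lies 35 mm below the shank's centre line, 102 to 112 mm from the pin. The throat's roof is 5 mm below the shank's centre line. With the pan shut and swivel 0 the U-bolt's bar crosses the hook 97 mm from the pin.
- dish_wheel_c (a point): Bystander, not to be moved: freshly thrown raw clay dish standing on the wheel head (top of the head at z = 152 mm), 76 mm wide, 24 mm high, loose. Point at its middle, half-way up.
- dish_a_c (a point): Bystander, not to be moved: raw clay dish, 76 mm wide, 24 mm high, loose. Point at its middle, half-way up.
- dish_b_c (a point): Bystander, not to be moved: raw clay dish, 76 mm wide, 24 mm high, loose. Point at its middle, half-way up.
- dish_c_c (a point): Bystander, not to be moved: raw clay dish, 76 mm wide, 24 mm high, loose. Point at its middle, half-way up.
- dish_d_c (a point): Bystander, not to be moved: raw clay dish, 76 mm wide, 24 mm high, loose. Point at its middle, half-way up.
- water_bowl_c (a point): Bystander, not to be moved: small steel water bowl on a far corner of the deck, 58 mm wide, 40 mm high. Point at its middle, half-way up.
- rib_c (a point): Bystander, not to be moved: flat wooden rib, 90 x 45 x 7 mm, loose on the bench. Point at its centre.
- loop_tool_c (a point): Bystander, not to be moved: loop trimming tool with a wooden handle, 180 mm long, lying on the bench. Point in its handle.

How it is judged (in metres and radians):
On the way, in this order (a step that is already met when the one before it is completed fails the run):
1. the near half of the pan is shut (value of joint pan below 0.03 rad), for 0.1 s.
2. the hook is down on the U-bolt with its gate shut under the bar (value of joint pan below 0.04 rad and value of joint swivel between -0.1 and 0.1 rad and value of joint hook below 0.17 rad and value of joint gate below 0.1 rad), for 0.1 s.
3. the caught hook is tugged up against its shut gate (over 2 N) (value of joint hook below 0.35 rad and value of joint gate below 0.1 rad and value of joint swivel below 0.15 rad and contact force between gate_arm and pan above 2 N), for 0.1 s.
At the end, for the whole second after the job is handed in: The pan is shut (within 0.04 rad), the hook lies across the seam (swivel within 0.1 rad of 0) and down on the U-bolt (lift under 0.17 rad) with its gate shut (under 0.1 rad) beneath the bar, at rest and let go, after the tug (all of step 2 and velocity of joint each of hook, pan below 0.1 rad/s); the robot touches nothing.
It fails at once if the hook's bow is forced against the U-bolt with more than 14 N (contact force between bow and pan above 14 N).
It fails at once if a clay dish or another bystander is moved more than 20 mm (distance of any of dish_wheel_c, dish_a_c, dish_b_c, dish_c_c, dish_d_c, water_bowl_c, rib_c, loop_tool_c from where it was at the start of the episode above 0.02 m).
It also fails if it takes over 72 s, if anything falls off the work surface, if the arm or the gripper's body presses on something with over 40 N, if the wrist force passes 120 N, or if a joint passes its speed limit or range.

ROBOT

A 7-joint arm with a two-finger parallel gripper is mounted at the origin on the work surface. World frame = base frame: x ahead of the robot, y to its left, z up, the work surface at z = 0. Lengths are in mm, angles in rad, forces in N, time in s.
With the tool pointing down it reaches from about 400 to 875 mm from the base axis. Payload 4.4 kg.
Tool frame: the origin (TCP) lies midway between the tips of the shut fingers; the grasp point (between the pads) lies 19 mm behind it (ctrl.pinch_z is the distance from the TCP to the grasp point, in mm); z points along the fingers, y is the line along which they close (so a half turn about z gives the same grasp; the last joint's range is limited). The gripper opens to 85 mm and grips with 20 to 120 N. Pads are 22 mm wide; open, the fingers measure 114 mm over their backs; the gripper's body (76 mm by 85 mm) begins 54 mm behind the grasp point. The pads swing forward as they close: fully open they stand 13 mm farther back than shut.
Start: joints at [-1.228, 0.628, 0.038, 1.517, -0.027, 0.996, -0.02], TCP at [258.359, 596.463, 231.313] pointing down, gripper open.
Joint ranges: [-3.06, 3.06], [-0.37, 2.12], [-1.25, 1.32], [0.18, 2.47], [-1.1, 4.24], [0.23, 1.98], [-2.94, 2.94]. Speed limits (rad/s): [2.57, 2.57, 3.14, 3.14, 3.14, 3.14, 3.14].

INTERFACE

Orientations are given as [roll, pitch, yaw] about the fixed x, y, z axes, in that order (R = Rz(yaw) Ry(pitch) Rx(roll)).
In Python, from cell import read_state, cams, order, ctrl gives the robot as it stands.
- The arm moves only by the tool move_arm, never from a script. Its argument "targets" is text: rows parted by semicolons, each of 7 numbers parted by spaces: the gripper's target within -1 to 1 (fully open at 1, half-way at 0, shut at -1), then the shift along the tool's x, y, z in cm, then the turn, a rotation vector about the tool's x, y, z in degrees. A call has 1 to 5 rows; each row shifts and turns the commanded pose from where the row before left it, along the tool's axes as they then stand; what a row does not reach is not made up. A row lasts 1/12 s, in which the tool goes at most 41.7 mm and 7.16 degrees, less where a joint would pass 70% of its speed; a pose out of reach is approached as far as the arm can. A call with a gripper value outside its range is refused whole. The fingers move at their own pace and stop on an object; the grip force is fixed at half the most. Time passes only in rows, so rows that do not move let the fingers close. It gives the time, the measured TCP pose, the force, the opening and the grip force at its end, in the units of the state.
- read_state(): the state, without advancing time (a new reading comes with each control period).
- cams.get_image(name): name is "side" or "top"; returns a dict with "color" (420x560x3 uint8, red, green, blue), "fovy" (degrees; the focal length in pixels is half the picture's height over the tangent of half this angle, whatever the lens; pixels are square), "cx", "cy" (the principal point, pixels), "k1" (the pictures are not rectified: a ray, as slopes to the right and down, at radius r is drawn at 1 + k1 r^2 times it, then the intrinsics apply), "rvec" (rotation vector, rad) and "tvec" (3), from world to camera coordinates, as OpenCV has them. Camera axes: x right, y down, z forward; pixel columns grow to the right and rows downward; lengths in mm; the calibration is good to about 2 mm. A picture is of the moment at which its call begins. There is no depth.
- order.finish_job(): hands the job in; it is judged then, once.
The state is a dict: "clock": time; "qpos": joint angles; "qd": joint speeds; "tau": joint torques, N m; "eef_pos": TCP position; "tool_rot": TCP orientation; "force": force on the tool from outside, world axes, zero at the start; "torque": the same for the moment, N m; "width": finger opening in mm; "gripper_force": force on a finger pad.
Only numpy, scipy, OpenCV 4.12 (cv2) and the standard library are available. Lean on these libraries where they do the work, as an engineer would, in place of code of your own. Each camera call takes 0.05 s, during which the arm holds its last target. There are 200 camera calls.

## Working session

There is one attempt and no reset: what is moved stays moved. The work goes in short steps, Python scripts to look and compute and a tool call to move; the robot and the scene stay as the last step left them, time stands still between calls to the robot, and variables do not carry over. Pictures are saved under pics/ and viewed, at most 10 in all, crops included, and the job is handed in when it is done.

Besides the shell and the picture viewer there is one more tool, called after ">>>" in YAML: its name, and indented under it one key for each argument. move_arm: Moves the arm, as the interface text tells. Its arguments: {"type":"object","properties":{"targets":{"type":"string"}},"required":["targets"]}

```bash
mkdir -p pics
cat > h.py <<'E'
import numpy as np, cv2
from cell import read_state, cams, order, ctrl
from scipy.spatial.transform import Rotation as Ro
def cam(n):
    im=cams.get_image(n); im['f']=210/np.tan(np.radians(im['fovy'])/2)
    im['R']=Ro.from_rotvec(np.array(im['rvec']).ravel()).as_matrix(); im['t']=np.array(im['tvec']).ravel(); return im
def ray(im,u,v):
    d=np.array([(u-im['cx'])/im['f'],(v-im['cy'])/im['f']]); s=d.copy()
    for _ in range(30): s=d/(1+im['k1']*(s@s))
    return -im['R'].T@im['t'], im['R'].T@np.array([s[0],s[1],1])
def onz(im,u,v,z):
    o,d=ray(im,u,v); return o+d*(z-o[2])/d[2]
def proj(im,P):
    c=im['R']@np.array(P,float)+im['t']; s=c[:2]/c[2]; s=s*(1+im['k1']*(s@s)); return s*im['f']+[im['cx'],im['cy']]
def tri(a,ua,b,ub):
    o1,d1=ray(a,*ua);o2,d2=ray(b,*ub); A=np.stack([d1,-d2],1); k=np.linalg.lstsq(A,o2-o1,rcond=None)[0]
    p,q=o1+k[0]*d1,o2+k[1]*d2; return (p+q)/2,np.linalg.norm(p-q)
def save(im,f): cv2.imwrite('pics/'+f,im['color'][:,:,::-1])
E
python3 - <<'E'
from h import *
for n in('side','top'):
    i=cam(n); save(i,n+'0.png'); print(n,i['fovy'],i['cx'],i['cy'],i['k1'],-i['R'].T@i['t'])
s=read_state(); print(s,ctrl.pinch_z)
E
```

```text
side 48.35717203189468 282.010464838631 206.7686424926888 -0.08682108477701378 [ 358.90742861 -934.88492752 1111.87392986]
top 56.383467890278375 278.74634049327085 208.3007404957739 -0.023898560616744807 [ 398.71688022  -11.52570671 1196.79495423]
{'clock': 0.1, 'qpos': array([-1.22778848,  0.62925397,  0.03843659,  1.51825032, -0.02700987,
        0.99633598, -0.01997944]), 'qd': array([-1.87106060e-03, -1.83983919e-03,  2.37750601e-04, -1.90188131e-03,
        9.07714427e-04,  1.31684429e-03, -9.15051645e-05]), 'tau': array([ 2.24891919e-03, -5.64532292e+01,  1.23044662e+00, -1.93973529e+01,
        1.13267556e-02,  5.42958209e-03, -3.50151208e-05]), 'eef_pos': array([258.12596487, 595.93535931, 230.48634653]), 'tool_rot': array([-3.13986253e+00,  4.30225872e-06,  2.73280702e+00]), 'force': array([ 0.48259148, -0.85895489, -0.39930489]), 'torque': array([ 0.0270946 , -0.01726158, -0.03160801]), 'gripper_force': 0.0, 'width': 85.59202709064236} 18.700000000000003
```

View pics/side0.png

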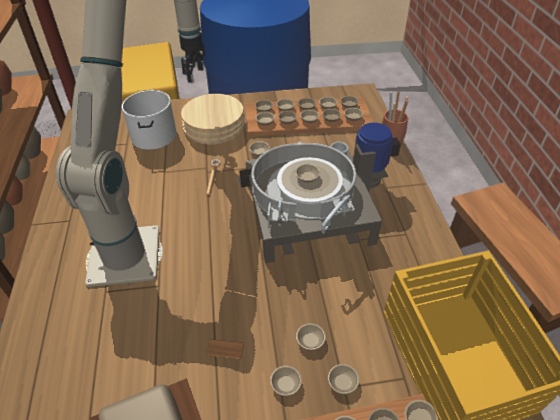

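View pics/top0.png

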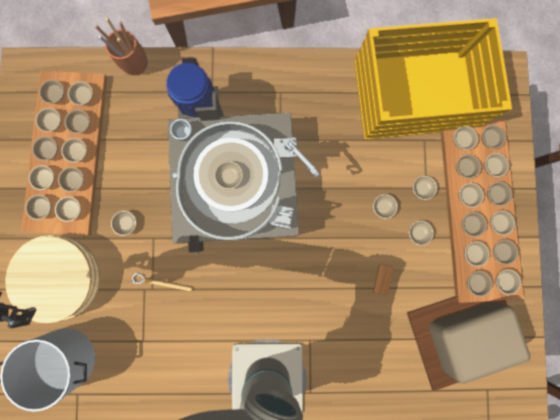

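The side view shows the wheel at about (310,190), with the hook at (335,212) swung outwards. In the top view the wheel head is at (231,174), the near lug at (284,217), the hook runs from (287,147) to (316,173), and the motor is at (190,90).

Run:
```python
from h import *
t=cv2.imread('pics/top0.png'); s=cv2.imread('pics/side0.png')
a=cv2.resize(t[100:255,150:350],(800,620),interpolation=cv2.INTER_CUBIC)[:600]
b=cv2.resize(s[130:270,225:412],(800,600),interpolation=cv2.INTER_CUBIC)
cv2.imwrite('pics/t0c.png',a); cv2.imwrite('pics/s0c.png',b)
# white wheel-head annulus ellipse in top
i=cam('top')
hsv=cv2.cvtColor(t,cv2.COLOR_BGR2HSV); m=((hsv[...,1]<40)&(hsv[...,2]>205)).astype(np.uint8)
m[:, :180]=0;m[:,285:]=0;m[:125]=0;m[225:]=0
c=max(cv2.findContours(m,cv2.RETR_EXTERNAL,cv2.CHAIN_APPROX_NONE)[0],key=len)
e=cv2.fitEllipse(c); print(e, onz(i,*e[0],152), onz(i,e[0][0]+e[1][0]/2,e[0][1],152))
```

```text
((232.56459045410156, 176.38156127929688), (75.15660095214844, 86.80858612060547), 174.2360382080078) [576.77681486  89.94341159 152.        ] [576.85887908 -11.17800442 152.        ]
```

View pics/t0c.png

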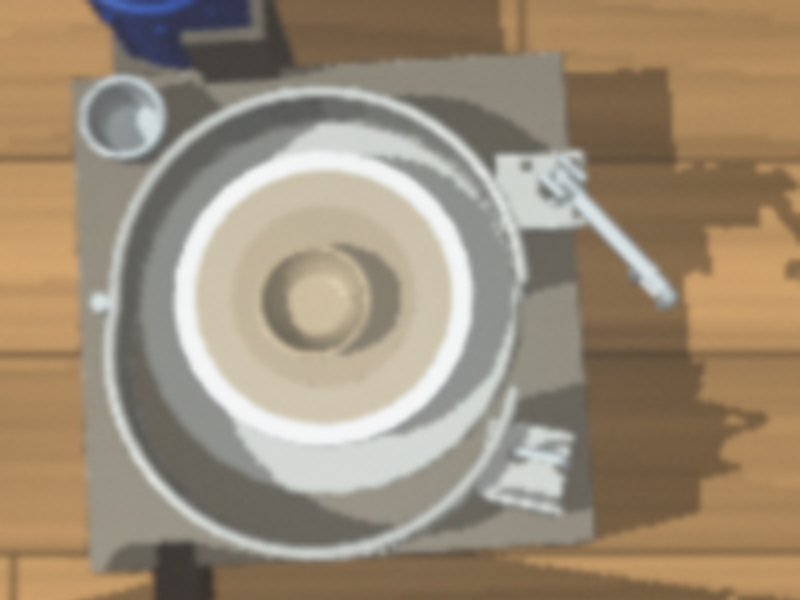

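View pics/s0c.png

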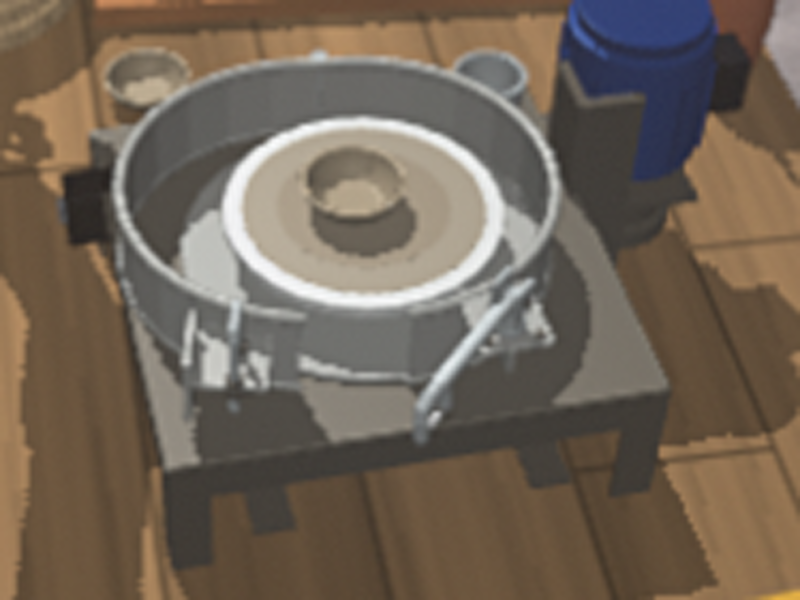

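The top crop shows the deck corners at (72,77), (562,52), (593,540) and (92,570). The hinge is at (99,302), the hook runs from its pin at about (565,172) to the nose at (670,297), and the front web of the open lug at (485,492)–(560,513). The U-bolt's bar is at about (520–570,455). In the side crop the hook runs from (530,287) to (422,430), the web's top is at (190,320), and the U-bolt at (235,305).

```bash
cat >> h.py <<'E'
T=lambda u,v:(150+u/4,100+v/4)
S=lambda u,v:(225+u/4.278,130+v/4.286)
E
python3 - <<'E'
from h import *
t=cam('top');s=cam('side')
C=[onz(t,*T(*p),110)[:2] for p in[(72,77),(562,52),(593,540),(92,570)]]; C=np.array(C)
m=np.array([[175,175],[175,-175],[-175,-175],[-175,175]])
print(np.round(C,1),[round(np.linalg.norm(C[k]-C[k-1]),1) for k in range(4)])
c=C.mean(0); H=m.T@(C-c); ang=np.arctan2(H[0,1]-H[1,0],H[0,0]+H[1,1]); print('ctr',c,'yaw',ang)
print('head',onz(t,*T(323,298),152), 'side head',onz(s,*S(363,210),152))
print('hinge',onz(t,*T(99,302),185),'dish',onz(t,*T(318,302),166))
# side corners
for p in[(170,465),(667,390)]: print('side corner',onz(s,*S(*p),110))
def W(x,y): a=ang; return np.array([[np.cos(a),-np.sin(a)],[np.sin(a),np.cos(a)]])@[x,y]+c
def inv(P): a=ang; return np.array([[np.cos(a),np.sin(a)],[-np.sin(a),np.cos(a)]])@(np.array(P)[:2]-c)
for n,P,z in[('hinge',(0,144),185),('swiv',(57,-160),208),('eye',(-40,-160),203)]: 
    w=W(*P); q=proj(t,[*w,z]); r=proj(s,[*w,z]); print(n,w,'topcrop',(q-[150,100])*4,'sidecrop',(r-[225,130])*[4.278,4.286])
print('hook nose tri',tri(t,T(668,295),s,S(424,425)),'pin',onz(t,*T(565,172),208))
p=onz(t,*T(565,172),208); n=tri(t,T(668,295),s,S(424,425))[0]; print('nose wheel',inv(n),'pin wheel',inv(p))
for q in[(485,492),(560,513)]: print('web top edge',inv(onz(t,*T(*q),178)),onz(t,*T(*q),178))
print('ubolt tri',tri(t,T(545,455),s,S(236,303)))
E
```

```text
[[747.7 278.2]
 [767.  -69.3]
 [419.8 -89. ]
 [399.8 256.4]] [np.float64(348.5), np.float64(348.0), np.float64(347.7), np.float64(345.9)]
ctr [583.5641026   94.08110024] yaw 0.0580953296390414
head [581.89751731  94.86302098 152.        ] side head [586.32849874  92.90546812 152.        ]
hinge [573.42355966 237.01710836 185.        ] dish [576.75365721  96.72812552 166.        ]
side corner [426.3516023  -86.61672686 110.        ]
side corner [768.20886157 -69.53672388 110.        ]
hinge [575.20308015 237.83816373] topcrop [ 97.7947573  299.29632974] sidecrop [314.73884926  49.18521695]
swiv [649.75796517 -62.33939893] topcrop [559.99810589 178.95736616] sidecrop [507.95776186 298.1238451 ]
eye [552.9216099  -67.97147655] topcrop [569.17674598 329.13267039] sidecrop [360.38967405 325.5288245 ]
hook nose tri (array([ 580.71034732, -134.85558257,  178.0436618 ]), np.float64(2.205784114375184)) pin [654.33560668 -65.5870129  208.        ]
nose wheel [ -16.14161265 -228.38475649] pin wheel [  61.38135367 -163.50792509]
web top edge [-139.81592586 -100.12161865] [449.79738155 -13.98969132 178.        ]
web top edge [-156.3614645  -147.99234291] [436.0592576  -62.74033275 178.        ]
ubolt tri (array([473.28301597, -51.6359419 , 218.14318857]), np.float64(4.7120112667298475))
```

```bash
cat >> h.py <<'E'
def plan(way,g,start=None):
    """way: list of (pos mm, yaw, nosepitch rad, n rows); tool down then rotated; prints rows"""
    s=read_state(); p,R=start or (np.array(s['eef_pos']),Ro.from_euler('xyz',s['tool_rot']))
    for pos,yaw,pit,n in way:
        Rt=Ro.from_euler('z',yaw)*Ro.from_euler('y',pit)*Ro.from_euler('x',np.pi)
        p0,R0=p.copy(),R; rv=(R0.inv()*Rt).as_rotvec()
        rows=[]
        for k in range(n):
            pt=p0+(np.array(pos)-p0)*(k+1)/n
            d=np.round(R.inv().apply(pt-p)/10,1); r=np.round(np.degrees(rv/n),1)
            rows.append(f"{g} "+" ".join(f"{x:g}" for x in [*d,*r])); p=p+R.apply(d*10); R=R*Ro.from_rotvec(np.radians(r))
        for k in range(0,n,5): print('; '.join(rows[k:k+5]))
    print('end',np.round(p,1),np.round(R.as_euler('xyz'),3)); return p,R
c0=np.array([583.5,94.2]); ang=.058
def W(x,y): return np.array([[np.cos(ang),-np.sin(ang)],[np.sin(ang),np.cos(ang)]])@[x,y]+c0
E
python3 - <<'E'
from h import *
plan([((395,150,231),1.9,0,15),((407,-29,231),1.42,0,5)],-1)
E
```

```text
-1 -2 -2.4 0 -0 0 3.2; -1 -2.2 -2.2 0 -0 0 3.2; -1 -2.2 -2.1 0 -0 0 3.2; -1 -2.4 -2 0 -0 0 3.2; -1 -2.5 -1.9 0 -0 0 3.2
-1 -2.6 -1.7 0 -0 0 3.2; -1 -2.7 -1.6 0 -0 0 3.2; -1 -2.8 -1.4 0 -0 0 3.2; -1 -2.8 -1.3 0 -0 0 3.2; -1 -2.9 -1.1 0 -0 0 3.2
-1 -3 -0.9 0 -0 0 3.2; -1 -3 -0.8 0 -0 0 3.2; -1 -3.1 -0.6 0 -0 0 3.2; -1 -3 -0.4 0 -0 0 3.2; -1 -3.1 -0.3 0 -0 0 3.2
-1 -3.5 -0.9 0 -0 0 5.4; -1 -3.5 -0.6 0 -0 0 5.4; -1 -3.6 -0.2 0 -0 0 5.4; -1 -3.6 0.1 0 -0 0 5.4; -1 -3.6 0.4 0 -0 0 5.4
end [406.8 -29.3 231.3] [-3.141e+00  1.000e-03  1.424e+00]
```

>>> move_arm:
  targets: "-1 -2 -2.4 0 0 0 3.2; -1 -2.2 -2.2 0 0 0 3.2; -1 -2.2 -2.1 0 0 0 3.2; -1 -2.4 -2 0 0 0 3.2; -1 -2.5 -1.9 0 0 0 3.2"

```text
clock: 0.67
eef_pos: [304.0, 446.4, 231.3]
tool_rot: [3.142, -0.0, 2.451]
force: [0.4, 1.0, 0.9]
width: 25.6
gripper_force: 0.0
```

>>> move_arm:
  targets: "-1 -2.6 -1.7 0 0 0 3.2; -1 -2.7 -1.6 0 0 0 3.2; -1 -2.8 -1.4 0 0 0 3.2; -1 -2.8 -1.3 0 0 0 3.2; -1 -2.9 -1.1 0 0 0 3.2"

```text
clock: 1.08
eef_pos: [349.3, 297.5, 231.4]
tool_rot: [3.141, -0.0, 2.172]
force: [0.9, -0.6, 0.5]
width: -0.2
gripper_force: 0.0
```

>>> move_arm:
  targets: "-1 -3 -0.9 0 0 0 3.2; -1 -3 -0.8 0 0 0 3.2; -1 -3.1 -0.6 0 0 0 3.2; -1 -3 -0.4 0 0 0 3.2; -1 -3.1 -0.3 0 0 0 3.2"

```text
clock: 1.5
eef_pos: [395.0, 149.2, 231.5]
tool_rot: [3.141, -0.0, 1.893]
force: [0.3, 0.1, 0.7]
width: 0.0
gripper_force: 0.0
```

>>> move_arm:
  targets: "-1 -3.5 -0.9 0 0 0 5.4; -1 -3.5 -0.6 0 0 0 5.4; -1 -3.6 -0.2 0 0 0 5.4; -1 -3.6 0.1 0 0 0 5.4; -1 -3.6 0.4 0 0 0 5.4"

```text
clock: 1.92
eef_pos: [406.9, -30.6, 231.6]
tool_rot: [3.141, -0.0, 1.42]
force: [1.3, 0.2, -1.0]
width: -0.0
gripper_force: 0.0
```

>>> move_arm:
  targets: "-1 0 0 2.4 0 0 0; -1 0 0 2.4 0 0 0; -1 0 0 2.5 0 0 0; -1 0 0 0 0 0 0"

```text
clock: 2.25
eef_pos: [404.5, -29.1, 155.6]
tool_rot: [-3.135, 0.001, 1.423]
force: [-0.8, -0.8, 0.2]
width: -0.1
gripper_force: 0.0
```

>>> move_arm:
  targets: "-1 0 0.8 0 0 0 0; -1 0 0.6 0 0 0 0; -1 -0.1 0.5 0 0 0 0; -1 -0.1 0.5 0 0 0 0; -1 0 0 0 0 0 0"

```text
clock: 2.67
eef_pos: [432.6, -34.9, 159.3]
tool_rot: [3.138, -0.0, 1.424]
force: [-0.7, 0.1, 0.3]
width: 0.1
gripper_force: 0.0
```

Run:
```python
from h import *
t=cam('top'); s=cam('side')
a=cv2.resize(t['color'][130:260,210:340],(600,600),interpolation=cv2.INTER_CUBIC)[:450]
b=cv2.resize(s['color'][150:270,225:385],(600,450),interpolation=cv2.INTER_CUBIC)
cv2.imwrite('pics/push1.png',cv2.resize(np.vstack([a[:,:,::-1],b[:,:,::-1]]),(400,600))); cv2.imwrite('pics/push1.png',cv2.resize(np.hstack([a,b])[:,:,::-1],(800,300)))
```

```text
(no output)
```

View pics/push1.png

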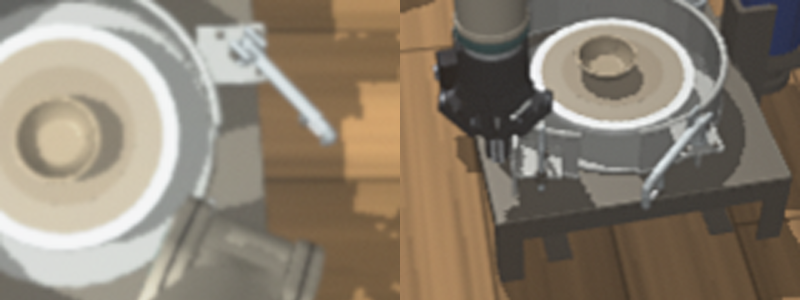

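The fingers stand just in front of the web (side half, about (505,165)), and the knuckles stay above the U-bolt. I push on along the arc.

>>> move_arm:
  targets: "-1 -0.3 0.7 0 0 0 -1; -1 -0.3 0.7 0 0 0 -1; -1 -0.2 0.7 0 0 0 -1; -1 -0.2 0.7 0 0 0 -1; -1 -0.2 0.6 0 0 0 -1"

```text
clock: 3.18
eef_pos: [463.8, -50.9, 158.3]
tool_rot: [3.141, 0.0, 1.512]
force: [-0.2, 0.2, 0.6]
width: 0.1
gripper_force: 0.3
```

>>> move_arm:
  targets: "-1 -0.2 0.7 0 0 0 -1; -1 -0.2 0.7 0 0 0 -1; -1 -0.2 0.6 0 0 0 -1; -1 -0.1 0.4 0 0 0 -1; -1 0 0 0 0 0 0"

```text
clock: 3.6
eef_pos: [487.7, -58.6, 158.3]
tool_rot: [3.14, 0.0, 1.582]
force: [0.7, -0.7, 1.1]
width: 0.1
gripper_force: 0.0
```

>>> move_arm:
  targets: "-1 -0.1 0.4 0 0 0 -1; -1 -0.1 0.4 0 0 0 -1; -1 0 0.3 0 0 0 0; -1 0 0 0 0 0 0"

```text
clock: 3.93
eef_pos: [498.5, -59.9, 158.4]
tool_rot: [3.14, 0.0, 1.616]
force: [0.6, 0.7, 0.1]
width: 0.1
gripper_force: 0.0
```

Run:
```python
from h import *
s=cam('side'); print(read_state()['force'])
cv2.imwrite('pics/push2.png',cv2.resize(s['color'][150:270,225:385],(800,600),interpolation=cv2.INTER_CUBIC)[:,:,::-1])
```

```text
[-0.40607506  0.36733378 -0.25424679]
```

View pics/push2.png

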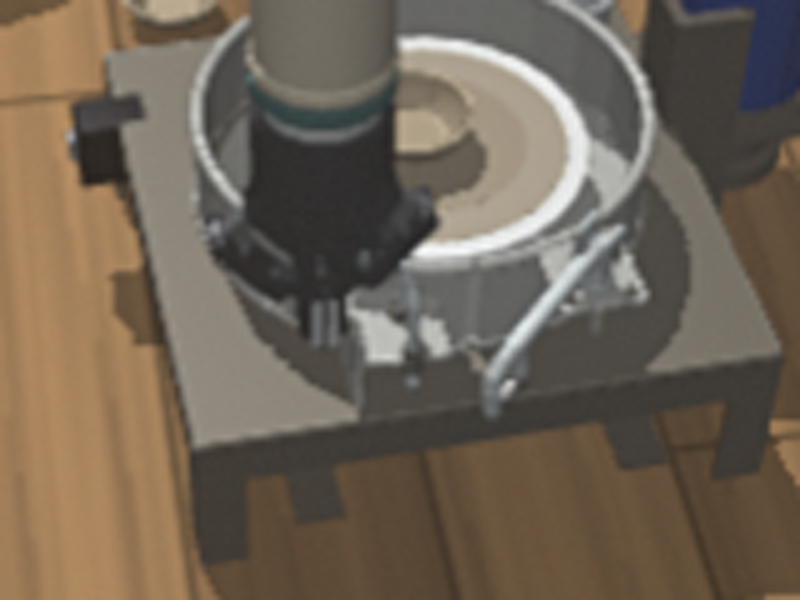

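The pan has swung nearly shut: the web is at (358,360), the U-bolt at (410,310), and the fingers touch the web. I keep going until the force shows that it is home.

>>> move_arm:
  targets: "-1 -0.1 0.3 0 0 0 0; -1 -0.1 0.3 0 0 0 0; -1 0 0 0 0 0 0"

```text
clock: 4.23
eef_pos: [504.5, -61.8, 158.4]
tool_rot: [3.141, 0.0, 1.616]
force: [0.0, 0.5, 0.7]
width: -0.0
gripper_force: 0.0
```

>>> move_arm:
  targets: "-1 -0.1 0.2 0 0 0 0; -1 0 0.2 0 0 0 0; -1 0 0 0 0 0 0"

```text
clock: 4.48
eef_pos: [508.2, -62.6, 158.3]
tool_rot: [3.141, 0.0, 1.616]
force: [-0.2, 0.5, -0.9]
width: 0.4
gripper_force: 0.0
```

>>> move_arm:
  targets: "-1 0 0.2 0 0 0 0; -1 0 0 0 0 0 0"

```text
clock: 4.65
eef_pos: [509.1, -62.5, 158.2]
tool_rot: [-3.14, -0.0, 1.616]
force: [-1.4, -0.8, 2.0]
width: -0.2
gripper_force: 1.1
```

>>> move_arm:
  targets: "-1 0 0.2 0 0 0 0; -1 0 0 0 0 0 0"

```text
clock: 4.82
eef_pos: [509.2, -62.5, 158.0]
tool_rot: [-3.136, -0.001, 1.615]
force: [-6.4, -0.5, 4.0]
width: -0.3
gripper_force: 3.2
```

>>> move_arm:
  targets: "-1 0 0.15 0 0 0 0; -1 0 0 0 0 0 0"

```text
clock: 4.98
eef_pos: [509.2, -62.5, 157.9]
tool_rot: [-3.134, -0.001, 1.615]
force: [-8.8, -1.1, 6.4]
width: 0.1
gripper_force: 4.7
```

>>> move_arm:
  targets: "-1 0 -1 0 0 0 0; -1 0 -1.5 0 0 0 0; -1 0 -0.5 -3 0 0 0; 1 0 0 -3.5 0 0 0; 1 0 0 -3.5 0 0 0"

```text
clock: 5.4
eef_pos: [482.5, -63.6, 259.2]
tool_rot: [-3.14, 0.0, 1.615]
force: [1.1, 0.9, -1.0]
width: 22.9
gripper_force: 0.0
```

Run:
```python
from h import *
t=cam('top'); s=cam('side')
cv2.imwrite('pics/hook1.png',cv2.resize(t['color'][125:225,240:340],(600,600),interpolation=cv2.INTER_CUBIC)[:,:,::-1])
for im,box in((t,(265,130,330,190)),(s,(300,180,370,240))):
    c=im['color'].astype(int); m=(c.min(2)>150)&(c[...,2]>=c[...,0]-6)
    M=np.zeros(m.shape,np.uint8); x0,y0,x1,y1=box; M[y0:y1,x0:x1]=m[y0:y1,x0:x1]
    n,l,st,ce=cv2.connectedComponentsWithStats(M)
    for k in range(1,n):
        if st[k,4]>25:
            ys,xs=np.nonzero(l==k); ln=cv2.fitLine(np.stack([xs,ys],1).astype(np.float32),cv2.DIST_HUBER,0,.01,.01).ravel()
            print(st[k],ce[k],ln)
print('proj pin',proj(t,[649.7,-62.2,208]),'s',proj(s,[649.7,-62.2,208]))
for sw in(.65,.75,.85):
    a=sw+.058; d=np.array([-np.cos(a),-np.sin(a)]); g=np.array([649.7,-62.2])
    for r in(20,58,110): P=[*(g+d*r*.99),208-.13*r]; print(sw,r,np.round(P,1),proj(t,P).round(1),proj(s,P).round(1))
```

```text
[265 135  41  38 508] [282.32086614 148.36023622] [  0.945132     0.32668856 283.28342    148.26688   ]
[265 158   4  32  95] [266.18947368 173.64210526] [-4.371139e-08  1.000000e+00  2.660000e+02  1.804000e+02]
[300 180  55  46 461] [330.85032538 197.37310195] [  0.90507054  -0.4252614  330.46036    194.76529   ]
[300 212  10  10  72] [304.20833333 216.81944444] [  0.6636531   0.7480405 304.0978    216.74985  ]
[313 214   6   6  26] [315.26923077 216.84615385] [  0.61235464   0.7905832  315.331      216.79959   ]
proj pin [289.9455386  144.76126217] s [343.70478553 199.52414261]
0.65 20 [634.7 -75.1 205.4] [294.9 150.8] [339.3 204.1]
0.65 58 [606.1 -99.5 200.5] [304.3 162.1] [330.8 212.9]
0.65 110 [ 567.  -133.   193.7] [317.1 177.5] [318.8 225.4]
0.75 20 [636.  -76.5 205.4] [295.5 150.2] [339.9 204.4]
0.75 58 [ 610.  -103.7  200.5] [305.9 160.6] [332.6 213.9]
0.75 110 [ 574.5 -140.9  193.7] [320.1 174.7] [322.2 227.3]
0.85 20 [637.5 -77.8 205.4] [296.  149.7] [340.6 204.7]
0.85 58 [ 614.4 -107.5  200.5] [307.3 158.9] [334.5 214.7]
0.85 110 [ 582.7 -148.   193.7] [322.8 171.5] [325.8 228.9]
```

View pics/hook1.png

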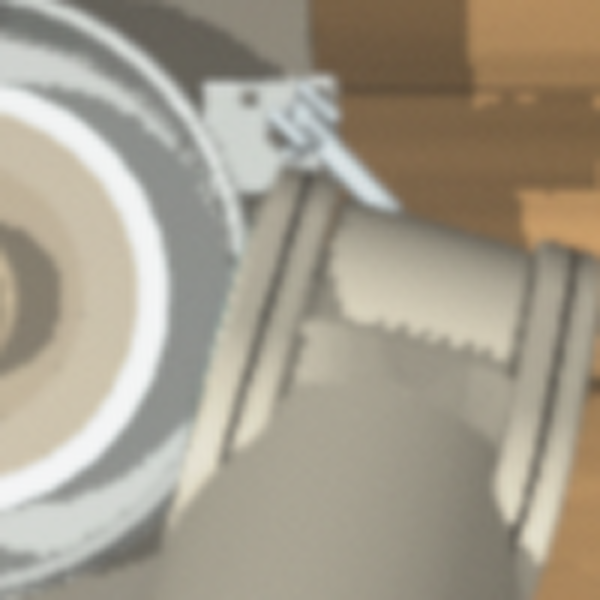

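The top view shows the clevis at about (300,120) in the crop and the shank running to (390,205) before the wrist hides it. I measure the shank's axis in the first pictures, which show all of it.

Run:
```python
from h import *
t=cam('top'); s=cam('side'); L=[]
for im,f,box in((t,'top0',(297,140,322,180)),(s,'side0',(318,190,350,236))):
    c=cv2.imread(f'pics/{f}.png')[:,:,::-1].astype(int); m=(c.min(2)>135)&(c[...,2]>=c[...,0]+4)
    M=np.zeros(m.shape,np.uint8); x0,y0,x1,y1=box; M[y0:y1,x0:x1]=m[y0:y1,x0:x1]
    n,l,st,ce=cv2.connectedComponentsWithStats(M,connectivity=8); k=1+np.argmax(st[1:,4])
    ys,xs=np.nonzero(l==k)
    for y in range(ys.min(),ys.max()+1,2 if f=='top0' else 3): print(f,y,xs[ys==y].min(),xs[ys==y].max(),end=' | ')
    print(); ln=cv2.fitLine(np.stack([xs,ys],1).astype(np.float32),cv2.DIST_HUBER,0,.01,.01).ravel(); print(st[k],ln); L.append(ln)
    
    p=ln[2:]; q=p+ln[:2]*6; o,d1=ray(im,*p); _,d2=ray(im,*q); L.append((o,np.cross(d1,d2)))
(o1,n1),(o2,n2)=L[1],L[3]
D=np.cross(n1,n2); D/=np.linalg.norm(D); D*=-np.sign(D[0])
A=np.array([n1,n2,D]); P=np.linalg.solve(A,[n1@o1,n2@o2,D@np.array([649.7,-62.2,208])])
print('line near pin',P,'dir',D,'swivel',np.arctan2(-D[1],-D[0])-.058,'lift',np.arcsin(D[2]))
o=P
```

```text
top0 151 297 297 | top0 153 297 299 | top0 155 298 301 | top0 157 300 303 | top0 159 302 305 | top0 161 304 307 | top0 163 306 309 | top0 165 308 311 | top0 167 308 313 | top0 169 310 314 | top0 171 312 316 | top0 173 315 317 | top0 175 316 317 | 
[297 151  21  25  98] [  0.6662795    0.74570215 307.57883    163.66653   ]
side0 195 348 349 | side0 198 343 346 | side0 201 340 343 | side0 204 338 341 | side0 207 335 338 | side0 210 332 336 | side0 213 330 333 | side0 216 328 331 | side0 219 325 328 | side0 222 323 325 | side0 225 323 324 | 
[323 195  27  31 112] [  0.6485415   -0.76117927 334.32944    209.966     ]
line near pin [649.64890078 -63.07090192 211.87893779] dir [-0.72045534 -0.67456707 -0.16094521] swivel 0.6945157294132746 lift -0.1616482753143052
```

```bash
cat >> h.py <<'E'
pin=np.array([*W(57,-160),208.])
def tcp(sw,L,r=58,off=17):
    a=sw+ang; x=-r*np.cos(L)-off*np.sin(L); z=r*np.sin(L)-off*np.cos(L)
    return pin+[x*np.cos(a),x*np.sin(a),z]
E
python3 - <<'E'
from h import *
a=tcp(.695,-.13); print(a)
plan([((*a[:2],262),.753,-.13,8),(a,.753,-.13,4)],-0.1)
E
```

```text
[ 609.32485367 -100.04730598  183.62466753]
-0.1 -0.5 1.5 -0 -0.4 0.9 6.2; -0.1 -0.4 1.6 -0.1 -0.4 0.9 6.2; -0.1 -0.2 1.7 0 -0.4 0.9 6.2; -0.1 0 1.6 0 -0.4 0.9 6.2; -0.1 0.2 1.6 0 -0.4 0.9 6.2
-0.1 0.3 1.6 0 -0.4 0.9 6.2; -0.1 0.5 1.5 0.1 -0.4 0.9 6.2; -0.1 0.7 1.5 0 -0.4 0.9 6.2
-0.1 -0.3 0 2 0 -0.1 -0.1; -0.1 -0.2 0 1.9 0 -0.1 -0.1; -0.1 -0.3 0 2 0 -0.1 -0.1; -0.1 -0.2 0 1.9 0 -0.1 -0.1
end [609.3 -99.7 183.8] [ 3.141 -0.129  0.756]
```

>>> move_arm:
  targets: "-0.1 -0.5 1.5 0 -0.4 0.9 6.2; -0.1 -0.4 1.6 -0.1 -0.4 0.9 6.2; -0.1 -0.2 1.7 0 -0.4 0.9 6.2; -0.1 0 1.6 0 -0.4 0.9 6.2; -0.1 0.2 1.6 0 -0.4 0.9 6.2"

```text
clock: 6.02
eef_pos: [561.5, -86.5, 258.4]
tool_rot: [3.132, -0.084, 1.069]
force: [-0.7, -0.6, 0.3]
width: 38.4
gripper_force: 0.0
```

>>> move_arm:
  targets: "-0.1 0.3 1.6 0 -0.4 0.9 6.2; -0.1 0.5 1.5 0.1 -0.4 0.9 6.2; -0.1 0.7 1.5 0 -0.4 0.9 6.2; -0.1 0 0 0 0 0 0"

```text
clock: 6.35
eef_pos: [609.4, -101.4, 259.1]
tool_rot: [-3.14, -0.132, 0.744]
force: [-0.0, -0.5, -0.0]
width: 38.3
gripper_force: 0.0
```

>>> move_arm:
  targets: "-0.1 -0.2 0 2 0 0 0; -0.1 -0.3 0 1.9 0 0 0; -0.1 0 0 0 0 0 0"

```text
clock: 6.6
eef_pos: [604.6, -98.6, 216.9]
tool_rot: [-3.132, -0.128, 0.75]
force: [0.1, 0.4, -0.0]
width: 38.7
gripper_force: 0.0
```

Run:
```python
from h import *
s=cam('side'); print(read_state()['force'])
t=cam('top')
im=np.hstack([cv2.resize(x,(400,400),interpolation=cv2.INTER_CUBIC) for x in(s['color'][150:250,275:375],t['color'][110:210,250:350])])
cv2.imwrite('pics/grip1.png',im[:,:,::-1])
```

```text
[ 0.83551472 -0.16839006  0.21575289]
```

View pics/grip1.png

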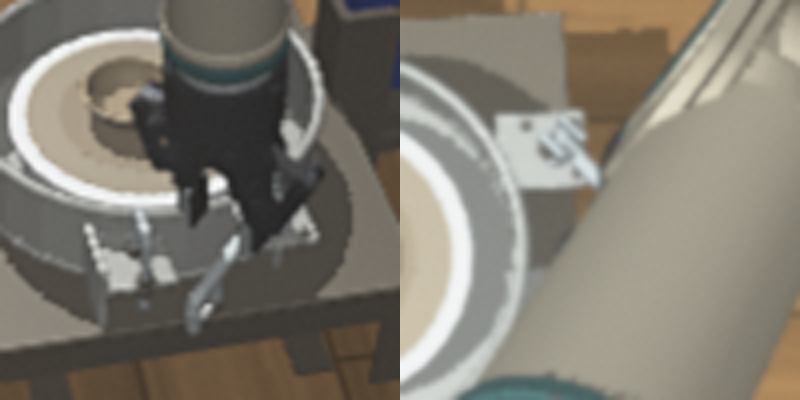

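The fingers straddle the shank: in the side crop the tips are at (190,205) and (265,240), with the shank between them at (235,245). I go down and close.

>>> move_arm:
  targets: "-0.1 -0.1 0.2 1.7 0 0 0; -0.1 -0.1 0.2 1.6 0 0 0; -0.1 0 0 0 0 0 0; -1 0 0 0 0 0 0; -1 0 0 0 0 0 0"

```text
clock: 7.12
eef_pos: [613.1, -101.6, 190.0]
tool_rot: [-3.141, -0.134, 0.749]
force: [-0.5, -0.2, 0.1]
width: 15.0
gripper_force: 0.0
```

>>> move_arm:
  targets: "-1 0 0 0 0 0 0; -1 0 0 0 0 0 0; -1 0 0 0 0 0 0; -1 0 0 0 0 0 0"

```text
clock: 7.45
eef_pos: [611.8, -100.2, 189.7]
tool_rot: [-3.137, -0.134, 0.75]
force: [-3.9, 2.1, 4.6]
width: 8.4
gripper_force: 58.5
```

```bash
sed -i 's/^pin=.*/pin=np.array([651.0,-63.7,208.])/' h.py
cat >> h.py <<'E'
def hookplan(a,b,n,g=-1,r=55.5,off=11.2,start=None):
    w=[]
    for k in range(1,n+1):
        sw,L=np.array(a)+(np.array(b)-np.array(a))*k/n; w.append((tcp(sw,L,r,off),sw+ang,L,1))
    return plan(w,g,start)
E
python3 - <<'E'
from h import *
st=read_state();print(st['force'],st['width'],tcp(.692,-.13,55.5,11.2),st['eef_pos'])
p=hookplan((.692,-.13),(.692,.5),10); hookplan((.692,.5),(0,.5),10,start=p)
E
```

```text
[-3.94508414  2.10906898  4.64152482] 8.364493511307682 [ 611.7962694  -100.22205664  189.69981188] [ 611.77662825 -100.19485977  189.73039269]
-1 -0.1 0 -0.3 -0.2 -3.8 0
-1 -0 0 -0.4 -0 -3.6 0
-1 -0.1 0 -0.4 -0 -3.7 0
-1 -0 0 -0.3 -0 -3.6 0
-1 -0.1 0 -0.4 -0 -3.6 0
-1 -0.1 0 -0.3 -0 -3.6 0
-1 -0 0 -0.4 -0 -3.6 0
-1 -0.1 0 -0.3 -0 -3.6 0
-1 -0 0 -0.4 -0 -3.6 0
-1 -0.1 -0 -0.3 -0 -3.6 0
end [ 611.3 -100.7  224.7] [-3.141  0.5    0.751]
-1 0 -0.4 -0 1.9 -0 3.5
-1 0 -0.3 -0 1.9 -0 3.5
-1 0 -0.4 -0 1.9 -0 3.5
-1 0.1 -0.4 -0 1.9 -0 3.5
-1 -0 -0.4 -0 1.9 -0 3.4
-1 -0 -0.3 -0.1 1.9 -0 3.5
-1 -0 -0.4 0 1.9 -0 3.5
-1 -0 -0.4 0 1.9 -0 3.5
-1 0 -0.4 0 1.9 -0 3.5
-1 0 -0.3 0 1.9 -0 3.4
end [597.  -67.2 225.1] [-3.141  0.5    0.059]
```

>>> move_arm:
  targets: "-1 -0.1 0 -0.3 0 -3.7 0; -1 0 0 -0.4 0 -3.6 0; -1 -0.1 0 -0.4 0 -3.6 0; -1 0 0 -0.3 0 -3.6 0; -1 -0.1 0 -0.4 0 -3.6 0"

```text
clock: 7.87
eef_pos: [609.6, -102.3, 207.9]
tool_rot: [-3.138, 0.185, 0.75]
force: [-3.3, 3.5, 2.9]
width: 8.4
gripper_force: 58.4
```

>>> move_arm:
  targets: "-1 -0.1 0 -0.3 0 -3.6 0; -1 0 0 -0.4 0 -3.6 0; -1 -0.1 0 -0.3 0 -3.6 0; -1 0 0 -0.4 0 -3.6 0; -1 -0.1 0 -0.3 0 -3.6 0"

```text
clock: 8.28
eef_pos: [611.4, -100.3, 225.7]
tool_rot: [-3.137, 0.499, 0.751]
force: [-4.6, 4.1, 7.9]
width: 8.1
gripper_force: 59.0
```

>>> move_arm:
  targets: "-1 0 -0.4 0 1.9 0 3.5; -1 0 -0.3 0 1.9 0 3.5; -1 0 -0.4 0 1.9 0 3.5; -1 0.1 -0.4 0 1.9 0 3.5; -1 0 -0.4 0 1.9 0 3.4"

```text
clock: 8.7
eef_pos: [599.9, -83.9, 225.0]
tool_rot: [-3.133, 0.501, 0.403]
force: [-8.5, 4.0, 8.6]
width: 8.1
gripper_force: 59.3
```

>>> move_arm:
  targets: "-1 0 -0.3 -0.1 1.9 0 3.5; -1 0 -0.4 0 1.9 0 3.5; -1 0 -0.4 0 1.9 0 3.5; -1 0 -0.4 0 1.9 0 3.5; -1 0 -0.3 0 1.9 0 3.4"

```text
clock: 9.12
eef_pos: [595.2, -64.8, 225.9]
tool_rot: [-3.13, 0.505, 0.059]
force: [-10.2, 7.9, 6.2]
width: 8.3
gripper_force: 59.2
```

Run:
```python
from h import *
s=cam('side'); t=cam('top'); st=read_state(); print(st['eef_pos'],st['tool_rot'],st['force'])
im=np.hstack([cv2.resize(x,(400,400),interpolation=cv2.INTER_CUBIC) for x in(s['color'][160:240,275:355],t['color'][110:210,250:350])])
cv2.imwrite('pics/over.png',im[:,:,::-1])
hookplan((0,.5),(0,.3),5)
```

```text
[595.17112615 -64.80903802 225.68929856] [-3.1277157   0.50508229  0.06046062] [-10.29901021   8.24823107   6.34943516]
-1 0.2 0.2 0.2 -0.7 2.6 0.1
-1 0.1 0 0.2 -0 2.3 0
-1 0 0 0.3 -0 2.3 0
-1 0.1 0 0.2 -0 2.3 0
-1 0 0 0.2 -0 2.3 0
end [594.4 -66.8 213.9] [-3.141  0.299  0.058]
```

View pics/over.png

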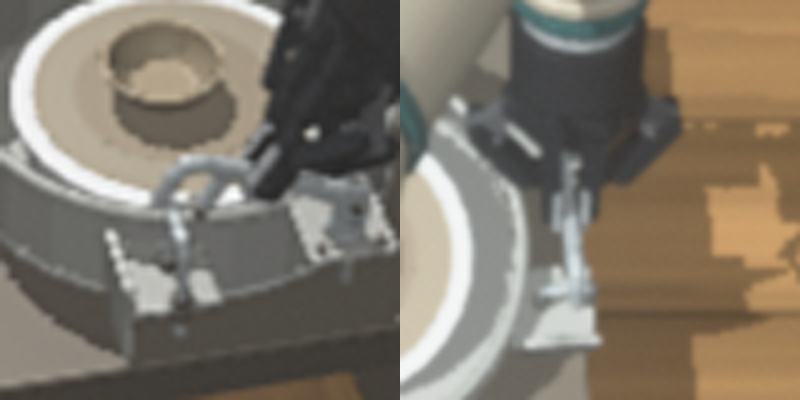

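The hook is over the U-bolt: side crop bow at (170,190) above the bar at (178,215), and in the top crop its axis at x≈575 crosses the bar at y≈293. The side force says my pin estimate is about 2 mm off, so I correct it while lowering.

```bash
sed -i 's/^pin=.*/pin=np.array([649.3,-61.6,208.])/' h.py
python3 - <<'E'
from h import *
R=Ro.from_euler('z',.059)*Ro.from_euler('y',.5)*Ro.from_euler('x',np.pi)
hookplan((0,.5),(0,.4),4,start=(np.array([597,-67.2,225.1]),R))
print(read_state()['torque'],[np.round(tcp(0,L,55.5,11.2),1) for L in(.4,.3,.2,.1,0)])
E
```

```text
-1 -0.1 -0.3 0.2 0 1.4 0.1
-1 0 0 0.2 0 1.5 -0
-1 0.1 0 0.1 0 1.4 -0
-1 -0 0 0.2 0 1.4 -0
end [593.7 -64.4 218.9] [3.141 0.401 0.057]
[ 1.7210084   1.81496376 -0.36782402] [array([593.9, -64.8, 219.3]), array([593.1, -64.9, 213.7]), array([592.8, -64.9, 208. ]), array([593.1, -64.9, 202.4]), array([593.9, -64.8, 196.8])]
```

>>> move_arm:
  targets: "-1 -0.1 -0.2 0.2 0 1.4 0; -1 0 0 0.2 0 1.4 0; -1 0 0 0.2 0 1.4 0; -1 0 0 0.1 0 1.4 0; -1 0 0 0 0 0 0"

```text
clock: 9.63
eef_pos: [593.6, -64.3, 219.9]
tool_rot: [-3.133, 0.398, 0.061]
force: [-2.7, 4.6, 2.6]
width: 8.2
gripper_force: 58.7
```

Run:
```python
from h import *
s=read_state(); print(s['eef_pos'],s['tool_rot'],s['force'],s['torque'])
```

```text
[593.64999494 -64.26195786 219.90938553] [-3.13328914  0.39806804  0.06102972] [-2.68264714  4.57295381  2.64084837] [ 0.85054003  0.14532468 -0.05009582]
```

>>> move_arm:
  targets: "-1 0.03 -0.05 0.14 0 1.4 0; -1 0.03 0 0.14 0 1.4 0; -1 0.03 0 0.14 0 1.4 0; -1 0 0 0 0 0 0"

```text
clock: 9.97
eef_pos: [593.1, -64.2, 216.2]
tool_rot: [-3.134, 0.324, 0.06]
force: [-1.8, 3.8, 5.4]
width: 7.9
gripper_force: 59.1
```

>>> move_arm:
  targets: "-1 0.03 0 0.14 0 1.4 0; -1 0.03 0 0.14 0 1.4 0; -1 0 0 0 0 0 0"

```text
clock: 10.22
eef_pos: [592.8, -64.2, 213.2]
tool_rot: [-3.134, 0.276, 0.06]
force: [-1.6, 3.8, 4.1]
width: 8.5
gripper_force: 59.0
```

>>> move_arm:
  targets: "-1 0.03 0 0.14 0 1.4 0; -1 0.03 0 0.14 0 1.4 0; -1 0 0 0 0 0 0"

```text
clock: 10.47
eef_pos: [592.6, -64.3, 210.1]
tool_rot: [-3.134, 0.227, 0.06]
force: [-1.8, 4.0, 6.0]
width: 8.2
gripper_force: 59.2
```

Run:
```python
from h import *
s=read_state(); print(s['eef_pos'],s['tool_rot'],s['force'],s['torque'])
```

```text
[592.6190087  -64.25747964 210.13396434] [-3.13447563  0.22699775  0.05961592] [-1.77946929  4.04015219  5.96309769] [0.90997213 0.47929615 0.01404828]
```

>>> move_arm:
  targets: "-1 0.03 0 0.14 0 1.4 0; -1 0 0 0 0 0 0"

```text
clock: 10.63
eef_pos: [592.5, -64.3, 208.2]
tool_rot: [-3.135, 0.204, 0.059]
force: [-3.1, 4.4, 4.6]
width: 8.6
gripper_force: 59.3
```

>>> move_arm:
  targets: "-1 0.03 0 0.14 0 1.4 0; -1 0 0 0 0 0 0"

```text
clock: 10.8
eef_pos: [592.5, -64.3, 206.6]
tool_rot: [-3.135, 0.179, 0.059]
force: [-2.0, 3.6, 3.3]
width: 8.6
gripper_force: 59.4
```

>>> move_arm:
  targets: "-1 0.03 0 0.14 0 1.4 0; -1 0 0 0 0 0 0"

```text
clock: 10.97
eef_pos: [592.5, -64.4, 205.0]
tool_rot: [-3.135, 0.155, 0.059]
force: [-2.6, 3.0, 2.6]
width: 8.3
gripper_force: 59.4
```

Run:
```python
from h import *
s=read_state(); print(s['eef_pos'],s['tool_rot'],s['force'],s['torque'])
```

```text
[592.5249341  -64.35035443 204.96912266] [-3.13485197  0.15493297  0.05914488] [-2.61836665  2.96826522  2.63875985] [0.86243047 0.18951265 0.14004185]
```

```bash
cat > r.py <<'E'
from h import *
s=read_state(); F,M=s['force'],s['torque']; print(np.round(s['eef_pos'],1),np.round(s['tool_rot'],3),F.round(1),M.round(2),'pinM',round(M[1]*np.cos(.058)-M[0]*np.sin(.058)+.0555*F[2],2))
E
python3 r.py
```

```text
[592.5 -64.4 205. ] [-3.135  0.155  0.059] [-2.6  3.   2.6] [0.86 0.19 0.14] pinM 0.29
```

>>> move_arm:
  targets: "-1 0.01 0 0.07 0 0.7 0; -1 0 0 0 0 0 0"

```text
clock: 11.13
eef_pos: [592.6, -64.3, 204.3]
tool_rot: [-3.135, 0.143, 0.059]
force: [-3.5, 4.4, 3.3]
width: 8.5
gripper_force: 59.7
```

```bash
python3 r.py
```

```text
[592.6 -64.3 204.3] [-3.135  0.143  0.059] [-3.5  4.4  3.3] [1.02 0.4  0.19] pinM 0.52
```

>>> move_arm:
  targets: "-1 0.01 0 0.07 0 0.7 0; -1 0 0 0 0 0 0"

```text
clock: 11.3
eef_pos: [592.6, -64.4, 203.3]
tool_rot: [-3.135, 0.131, 0.059]
force: [-2.6, 5.5, 3.6]
width: 8.3
gripper_force: 59.8
```

```bash
python3 r.py
```

```text
[592.6 -64.4 203.3] [-3.135  0.131  0.059] [-2.6  5.5  3.6] [1.09 0.22 0.16] pinM 0.35
```

>>> move_arm:
  targets: "-1 0.01 0 0.07 0 0.7 0; -1 0 0 0 0 0 0"

```text
clock: 11.47
eef_pos: [592.7, -64.3, 202.6]
tool_rot: [-3.135, 0.119, 0.059]
force: [-3.2, 4.6, 3.7]
width: 8.4
gripper_force: 59.8
```

```bash
python3 r.py
```

```text
[592.7 -64.3 202.6] [-3.135  0.119  0.059] [-3.2  4.6  3.7] [1.01 0.24 0.12] pinM 0.39
```

>>> move_arm:
  targets: "-1 0.01 0 0.07 0 0.7 0; -1 0 0 0 0 0 0"

```text
clock: 11.63
eef_pos: [592.7, -64.3, 201.9]
tool_rot: [-3.135, 0.107, 0.059]
force: [-2.8, 4.7, 4.1]
width: 8.3
gripper_force: 59.8
```

```bash
python3 r.py
```

```text
[592.7 -64.3 201.9] [-3.135  0.107  0.059] [-2.8  4.7  4.1] [1.07 0.18 0.17] pinM 0.35
```

>>> move_arm:
  targets: "-1 0.01 0 0.07 0 0.7 0; -1 0 0 0 0 0 0"

```text
clock: 11.8
eef_pos: [592.8, -64.3, 201.2]
tool_rot: [-3.135, 0.094, 0.059]
force: [-3.1, 4.6, 2.6]
width: 8.3
gripper_force: 59.8
```

```bash
python3 r.py
```

```text
[592.8 -64.3 201.2] [-3.135  0.094  0.059] [-3.1  4.6  2.6] [1.  0.2 0.2] pinM 0.29
```

>>> move_arm:
  targets: "-1 0 0 0.07 0 0.7 0; -1 0 0 0 0 0 0"

```text
clock: 11.97
eef_pos: [592.9, -64.3, 200.6]
tool_rot: [-3.135, 0.082, 0.059]
force: [-2.9, 4.7, 4.3]
width: 8.2
gripper_force: 59.8
```

```bash
python3 r.py
```

```text
[592.9 -64.3 200.6] [-3.135  0.082  0.059] [-2.9  4.7  4.3] [1.02 0.24 0.24] pinM 0.42
```

>>> move_arm:
  targets: "-1 0 0 0.07 0 0.7 0; -1 0 0 0 0 0 0"

```text
clock: 12.13
eef_pos: [593.0, -64.3, 200.4]
tool_rot: [-3.135, 0.069, 0.059]
force: [-1.7, 5.0, 7.1]
width: 8.2
gripper_force: 60.2
```

```bash
python3 r.py
```

```text
[593.  -64.3 200.4] [-3.135  0.069  0.059] [-1.7  5.   7.1] [1.11 0.43 0.21] pinM 0.77
```

>>> move_arm:
  targets: "-1 0 0 0.07 0 0.7 0; -1 0 0 0 0 0 0"

```text
clock: 12.3
eef_pos: [593.2, -64.4, 200.3]
tool_rot: [-3.135, 0.056, 0.059]
force: [-2.7, 6.4, 10.0]
width: 8.1
gripper_force: 60.6
```

```bash
python3 r.py
```

```text
[593.2 -64.4 200.3] [-3.135  0.056  0.059] [-2.7  6.4 10. ] [1.21 0.68 0.22] pinM 1.16
```

The hook has landed: its height has stopped at a lift of about 0.07 and the pin moment has jumped. I relieve it and then tug up.

>>> move_arm:
  targets: "-1 0 0 -0.14 0 -1.4 0; -1 0 0 0 0 0 0; -1 0 0 0 0 0 0"

```text
clock: 12.55
eef_pos: [592.9, -64.2, 200.5]
tool_rot: [-3.135, 0.083, 0.06]
force: [-2.9, 4.9, 6.2]
width: 8.2
gripper_force: 60.1
```

```bash
python3 r.py
```

```text
[592.9 -64.2 200.5] [-3.135  0.083  0.06 ] [-2.9  4.9  6.2] [1.28 0.4  0.19] pinM 0.67
```

>>> move_arm:
  targets: "-1 -0.01 0 -0.14 0 -1.4 0; -1 -0.01 0 -0.14 0 -1.4 0; -1 -0.01 0 -0.14 0 -1.4 0; -1 -0.01 0 -0.14 0 -1.4 0; -1 0 0 0 0 0 0"

```text
clock: 12.97
eef_pos: [592.4, -64.4, 205.9]
tool_rot: [-3.135, 0.184, 0.06]
force: [-4.7, 5.8, 6.7]
width: 8.5
gripper_force: 60.2
```

```bash
python3 r.py
```

```text
[592.4 -64.4 205.9] [-3.135  0.184  0.06 ] [-4.7  5.8  6.7] [1.33 0.75 0.14] pinM 1.05
```

>>> move_arm:
  targets: "-1 -0.01 0 -0.14 0 -1.4 0; -1 0 0 0 0 0 0"

```text
clock: 13.13
eef_pos: [592.4, -64.4, 207.4]
tool_rot: [-3.135, 0.208, 0.06]
force: [-5.5, 6.0, 6.9]
width: 8.3
gripper_force: 60.2
```

```bash
python3 r.py
```

```text
[592.4 -64.4 207.4] [-3.135  0.208  0.06 ] [-5.5  6.   6.9] [1.25 0.76 0.02] pinM 1.06
```

>>> move_arm:
  targets: "-1 -0.01 0 -0.07 0 -0.7 0; -1 0 0 0 0 0 0; -1 0 0 0 0 0 0"

```text
clock: 13.38
eef_pos: [592.4, -64.4, 208.2]
tool_rot: [-3.135, 0.219, 0.06]
force: [-4.4, 5.4, 6.4]
width: 8.1
gripper_force: 60.1
```

```bash
python3 r.py
```

```text
[592.4 -64.4 208.2] [-3.135  0.219  0.06 ] [-4.4  5.4  6.4] [1.24 0.7  0.08] pinM 0.98
```

>>> move_arm:
  targets: "-1 -0.01 0 -0.07 0 -0.7 0; -1 0 0 0 0 0 0; -1 0 0 0 0 0 0"

```text
clock: 13.63
eef_pos: [592.4, -64.4, 208.9]
tool_rot: [-3.135, 0.232, 0.06]
force: [-4.9, 6.6, 6.2]
width: 8.0
gripper_force: 60.1
```

```bash
python3 r.py
python3 - <<'E'
from h import *
s=cam('side'); t=cam('top')
im=np.hstack([cv2.resize(x,(400,400),interpolation=cv2.INTER_CUBIC) for x in(s['color'][185:235,290:340],t['color'][145:195,270:320])])
cv2.imwrite('pics/tug.png',im[:,:,::-1])
E
```

```text
[592.4 -64.4 208.9] [-3.135  0.232  0.06 ] [-4.9  6.6  6.2] [1.22 0.7  0.06] pinM 0.97
```

>>> move_arm:
  targets: "-1 -0.01 0 -0.07 0 -0.7 0; -1 0 0 0 0 0 0; -1 0 0 0 0 0 0"

```text
clock: 13.98
eef_pos: [592.4, -64.4, 209.6]
tool_rot: [-3.135, 0.244, 0.06]
force: [-5.8, 5.4, 6.3]
width: 7.9
gripper_force: 60.1
```

```bash
python3 r.py
```

```text
[592.4 -64.4 209.6] [-3.135  0.244  0.06 ] [-5.8  5.4  6.3] [1.22 0.66 0.04] pinM 0.94
```

>>> move_arm:
  targets: "-1 -0.01 0 -0.07 0 -0.7 0; -1 0 0 0 0 0 0; -1 0 0 0 0 0 0"

```text
clock: 14.23
eef_pos: [592.3, -64.4, 210.0]
tool_rot: [-3.134, 0.256, 0.06]
force: [-5.3, 4.8, 4.3]
width: 8.4
gripper_force: 59.8
```

```bash
python3 r.py
```

```text
[592.3 -64.4 210. ] [-3.134  0.256  0.06 ] [-5.3  4.8  4.3] [1.17 0.5  0.01] pinM 0.67
```

The rise slows and the moment turns down, so the gate is bearing on the bar. A little more tug.

>>> move_arm:
  targets: "-1 -0.01 0 -0.07 0 -0.7 0; -1 0 0 0 0 0 0"

```text
clock: 14.4
eef_pos: [592.1, -64.3, 210.1]
tool_rot: [-3.134, 0.27, 0.06]
force: [-5.3, 5.0, 1.3]
width: 8.7
gripper_force: 59.5
```

```bash
python3 r.py
```

```text
[592.1 -64.3 210.1] [-3.134  0.27   0.06 ] [-5.3  5.   1.3] [ 1.15  0.52 -0.02] pinM 0.53
```

>>> move_arm:
  targets: "-1 -0.01 0 -0.07 0 -0.7 0; -1 0 0 0 0 0 0; -1 0 0 0 0 0 0"

```text
clock: 14.65
eef_pos: [592.0, -64.3, 210.3]
tool_rot: [-3.134, 0.282, 0.059]
force: [-5.9, 5.3, -1.1]
width: 8.5
gripper_force: 59.1
```

```bash
python3 r.py;  python3 - <<'E'
from h import *
s=cam('side'); t=cam('top')
im=np.hstack([cv2.resize(x,(400,400),interpolation=cv2.INTER_CUBIC) for x in(s['color'][185:235,290:340],t['color'][145:195,270:320])])
cv2.imwrite('pics/tug2.png',im[:,:,::-1])
E
```

```text
[592.  -64.3 210.3] [-3.134  0.282  0.059] [-5.9  5.3 -1.1] [1.   0.34 0.06] pinM 0.21
```

Tug proven: the height stuck at 210 mm while the vertical force fell by 7 N. I lower the hook back down onto the bar and ease off the side load.

>>> move_arm:
  targets: "-1 0 -0.05 0.14 0 1.4 0; -1 0 -0.05 0.14 0 1.4 0; -1 0 0 0.14 0 1.4 0; -1 0 0 0.14 0 1.4 0; -1 0 0 0.14 0 1.4 0"

```text
clock: 15.17
eef_pos: [592.2, -64.1, 204.2]
tool_rot: [-3.137, 0.154, 0.059]
force: [0.3, 3.7, -1.1]
width: 8.4
gripper_force: 59.3
```

>>> move_arm:
  targets: "-1 0 0 0.14 0 1.4 0; -1 0 0 0.14 0 1.4 0; -1 0 0 0 0 0 0; -1 0 0 0 0 0 0"

```text
clock: 15.5
eef_pos: [592.5, -64.0, 201.6]
tool_rot: [-3.137, 0.106, 0.059]
force: [2.3, 4.3, -2.1]
width: 8.1
gripper_force: 59.1
```

```bash
python3 r.py
```

```text
[592.5 -64.  201.6] [-3.137  0.106  0.059] [ 2.3  4.3 -2.1] [ 0.96 -0.75  0.08] pinM -0.92
```

>>> move_arm:
  targets: "-0.3 0 0 0 0 0 0; -0.3 0 0 0 0 0 0; -0.3 0 0 0 0 0 0; -0.3 0 0 0 0 0 0"

```text
clock: 15.83
eef_pos: [591.0, -66.4, 201.7]
tool_rot: [-3.14, 0.108, 0.056]
force: [-0.3, -0.5, 0.3]
width: 30.1
gripper_force: 0.0
```

>>> move_arm:
  targets: "-0.3 0 0 -0.5 0 0 0; -0.3 0 0 -1.5 0 0 0; -0.3 0 0 -3 0 0 0; -0.3 0 0 -3 0 0 0; -0.3 0 0 -3 0 0 0"

```text
clock: 16.25
eef_pos: [602.8, -65.4, 312.5]
tool_rot: [-3.139, 0.108, 0.056]
force: [0.8, 0.5, -0.7]
width: 29.7
gripper_force: 0.0
```

>>> move_arm:
  targets: "-0.3 -4 0 -0.5 0 0 0; -0.3 -4 0 0 0 0 0; -0.3 -4 0 0 0 0 0; -0.3 0 0 0 0 0 0; -0.3 0 0 0 0 0 0"

```text
clock: 16.67
eef_pos: [482.7, -72.1, 329.8]
tool_rot: [-3.136, 0.107, 0.055]
force: [1.4, 0.4, 0.6]
width: 29.9
gripper_force: 0.0
```

```bash
python3 r.py;  python3 - <<'E'
from h import *
s=cam('side'); t=cam('top')
im=np.hstack([cv2.resize(x,(400,400),interpolation=cv2.INTER_CUBIC) for x in(s['color'][180:230,295:345],t['color'][135:215,250:330])])
cv2.imwrite('pics/end.png',im[:,:,::-1])
E
```

```text
[482.7 -72.1 329.8] [-3.136  0.107  0.055] [1.4 0.4 0.6] [ 0.02 -0.12 -0.01] pinM -0.08
```

View pics/end.png

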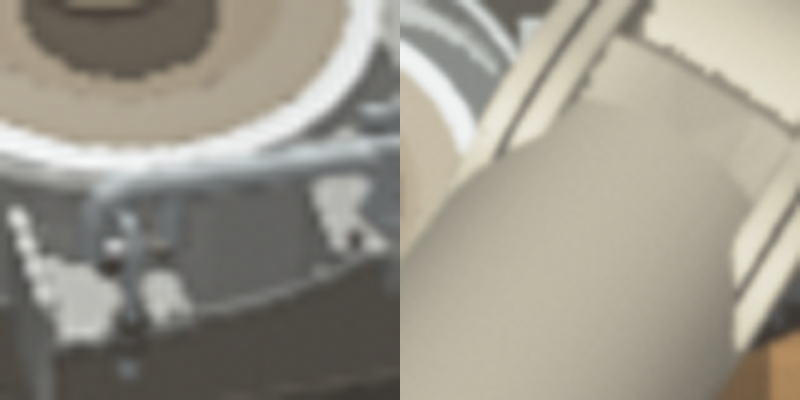

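The side crop shows the hook lying down across the seam. Its bow is at (95–170,190), over the U-bolt, and the bar is inside the throat at about (125,220), above the gate and nose at (115,255). The robot is clear, so I hand in.

```bash
python3 -c "
from cell import order
print(order.finish_job())"
```

```text
the job is handed in; nothing more can be done
None
```

The pan is shut and the hook is caught on the U-bolt: its height stayed stuck under a tug of about 7 N at the hand. I let go, backed the arm clear and handed the job in, but no verdict came back.

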